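# Fit the foil roll into its holder

### The arm

A 7-joint arm with a two-finger parallel gripper is mounted at the origin on the work surface. World frame = base frame: x ahead of the robot, y to its left, z up, the work surface at z = 0. Lengths are in mm, angles in rad, forces in N, time in s.
With the tool pointing down it reaches from about 400 to 850 mm from the base axis. Payload 4.5 kg.
Tool frame: the origin (TCP) lies at the very end of the fingers, on their centre line; the grasp point (between the pads) lies 19 mm behind it; z points along the fingers, y is the direction in which the jaws open and shut (so a half turn about z gives the same grasp; the last joint's range is limited). The gripper opens to 85 mm and grips with 20 to 120 N. Pads are 22 mm wide; open, the fingers measure 114 mm over their backs; the gripper's body (76 mm by 85 mm) begins 54 mm behind the grasp point. The pads swing forward as they close: fully open they stand 13 mm farther back than shut.
Start: joints at [-1.202, 0.689, -0.195, 1.565, 0.157, 0.902, -0.215], TCP at [205.344, 590.329, 231.317] pointing down, gripper open.
Joint ranges: [-3.01, 3.01], [-0.46, 2.08], [-1.47, 1.51], [0.13, 2.56], [-1, 4.14], [0.04, 2.09], [-2.66, 2.66]. Speed limits (rad/s): [2.57, 2.57, 3.14, 3.14, 3.14, 3.14, 3.14].

### API

Orientations are given as a 3x3 rotation matrix whose columns are the frame's x, y, z axes.
In Python, from station import * gives the robot as it stands.
- The arm moves only by the shell command python3 -m crank 'ROWS' [OPENING] [FORCE]. ROWS is JSON, a list of rows, each an object with "dp": the shift along the tool's x, y, z in mm, a list of three; "twist": the turn, a rotation vector about the tool's x, y, z in rad, a list of three. A call has 1 to 10 rows; each row shifts and turns the commanded pose from where the row before left it, along the tool's axes as they then stand; what a row does not reach is not made up. A row lasts 1/10 s, in which the tool goes at most 50 mm and 8.59 degrees, less where a joint would pass 70% of its speed; a pose out of reach is approached as far as the arm can. A call is refused whole if a number of a shift passes 50 or a number of a turn 0.15, either way. A call with a gripper value outside its range is refused whole. OPENING is the closure in counts, from 0 (fully open) to 255 (shut), set as the call begins (- or left out, the last holds). The fingers move at their own pace and stop on an object; FORCE is the grip in N (left out, the last holds). Time passes only in rows, so rows that do not move let the fingers close. It gives the time, the measured TCP pose, the force and the opening at its end, in the units of the state.
- get_state(): the state, without advancing time (a new reading comes with each control period).
- read_camera(name): name is "scene" or "top" or "wrist"; returns (picture, depth): 400x640x3 uint8, red, green, blue; 400x640 float32, mm along the optical axis (not along the pixel's ray), 0 where there is no reading.
- camera_params(name): a dict with "fx", "fy", "cx", "cy" (pixels), "view" (4x4, takes a point from world to camera coordinates). Camera axes: x right, y down, z forward; pixel columns grow to the right and rows downward; lengths in mm; the calibration is good to about 2 mm. A picture is of the moment at which its call begins: read the wrist's pose just before it. camera_params takes no time and is no camera call; for the wrist camera it gives the pose at the moment of the call.
- sign_off(): hands the job in, once; it reports no verdict.
The state is a dict: "time": time; "joint_pos": joint angles; "qd": joint speeds; "tau": joint torques, N m; "tool_pos": TCP position; "tool_rot": TCP orientation; "contact_force": force on the tool from outside, world axes, zero at the start; "wrist_torque": the same for the moment, N m; "width": finger opening in mm.
Only numpy, scipy, OpenCV 4.12 (cv2) and the standard library are available. Lean on these libraries where they do the work, as an engineer would, in place of code of your own. Each camera call takes 0.05 s, during which the arm holds its last target. There are 200 camera calls.

### The job

Put the foil roll into its holder on the counter: lift it off its wooden rest, tuck the red sprung tip into the cup of the low, red-topped cheek, push against the spring and swing the black end down past the tall cheek into the cup there. Let go so that the spring holds the roll between both cups, and do not disturb the oil bottle, the red tub or the pepper jar.

Things in the scene. Friction and masses are not known exactly. Their poses are not given: they have to be found in the camera images.
- spindle: Silver foil roll (diameter 46 mm, 90 mm long, hard; grasp here) on a sprung spindle, 0.2 to 0.35 kg. Origin: middle of the roll, on its axis; x axis along the spindle towards the red sprung tip. On that side a black collar (diameter 22) reaches to 57 mm; on the other a rigid black stub. 192 mm overall when free. Starts level on the rest, axis 33 mm above the counter, chocked against rolling.
- plunger (a joint): How far the red sprung tip is pushed in, m: 0 free, 0.030 fully in. The spring pushes with 3 N at 0 and 0.3 N more for each mm (about 10 N at 23 mm). It reads 0.006 when the roll sits properly in the holder.
- nose (a point): Outermost point of the red sprung tip (diameter 16 mm, round-nosed), on the spindle axis; 96 mm from the spindle's origin when free, less when pushed in.
- butt (a point): Centre of the end face of the rigid black stub (diameter 16 mm), on the spindle axis, 96 mm from the spindle's origin.
- holder: Fixed pale wooden holder. Origin under its middle at counter level; x axis level from tall to low cheek. Base 210 x 150 mm, 8 thick. Two cheeks 22 thick, 150 wide, inner faces at x = -80 and +80; low one (+x, red-topped) 83 high, tall one (-x) 120 high. Two level steel bars (diameter 12) join them 66 mm to either side of the cup axis, at cup height, so the roll goes in only from above, between the bars.
- cup_low (a point): Centre of the mouth of the round blind cup (30 mm wide, 14 mm deep) in the inner face of the low cheek, 60 mm above the counter; the red tip goes in here along the holder's +x. With the tip at the bottom it must be pushed in by over 18 mm for the black stub to pass down the inner face of the tall cheek.
- cup_high (a point): Centre of the mouth of the round blind cup (30 mm wide, 12 mm deep) in the inner face of the tall cheek, 60 mm above the counter; the black stub goes in here along the holder's -x.
- rest: Fixed dark wooden board, 160 x 130 mm, 10 mm thick, origin under its middle, x axis along the roll that lies on it; two ridges 6 mm high and 80 mm long, 5 mm thick, 19 mm to either side of its middle line.
- oil: Bystander: green glass oil bottle, diameter 64 mm, 220 mm high, origin under its middle. Leave it alone.
- tub: Bystander: red food tub with a dark lid, 90 x 125 mm, 77 mm high, origin under its middle. Leave it alone.
- pepper: Bystander: amber glass pepper jar, diameter 48 mm, 95 mm high, origin under its middle. Leave it alone.

How it is judged:
By the outcome, as a careful person would: the job done as asked, in the order asked, and still so for the second after the job is handed in, with the robot touching nothing.
It also fails if it takes over 45 s, if anything falls off the work surface, if the arm or the gripper's body presses on something with over 40 N, if the wrist force passes 120 N, or if a joint passes its speed limit or range.

## Working session

There is one attempt and no reset: what is moved stays moved. The work goes in short steps, Python scripts to look and compute and a shell command to move; the robot and the scene stay as the last step left them, time stands still between calls to the robot, and variables do not carry over. Pictures are saved under pics/ and viewed, about 8 in all and at most 12, crops included, and the job is handed in when it is done.

```bash
mkdir -p pics
cat > look.py <<'E'
from station import *
import numpy as np, cv2, sys
def snap(n,f):
    p=camera_params(n); im,d=read_camera(n)
    cv2.imwrite(f'pics/{f}.png',im[:,:,::-1]); np.savez(f'pics/{f}.npz',im=im,d=d,V=p['view'],K=[p['fx'],p['fy'],p['cx'],p['cy']])
def load(f):
    z=np.load(f'pics/{f}.npz'); d=z['d']; fx,fy,cx,cy=z['K']; v,u=np.mgrid[:400,:640]
    P=np.stack([(u-cx)/fx*d,(v-cy)/fy*d,d,np.ones_like(d)],-1)@np.linalg.inv(z['V']).T
    return z['im'],d,P[...,:3]
E
python3 - <<'E'
from look import *
s=get_state(); print({k:np.round(v,3).tolist() for k,v in s.items()})
snap('scene','s0');snap('top','t0')
a=cv2.imread('pics/s0.png');b=cv2.imread('pics/t0.png')
cv2.imwrite('pics/st0.png',cv2.resize(np.vstack([a,b]),None,fx=.75,fy=.75))
E
```

```text
{'time': 0.0, 'joint_pos': [-1.202, 0.69, -0.195, 1.566, 0.157, 0.902, -0.215], 'qd': [0.001, 0.001, -0.0, 0.0, 0.001, -0.001, -0.001], 'tau': [0.001, -53.962, -1.267, -15.854, 0.009, 0.01, -0.0], 'tool_pos': [205.171, 589.643, 230.454], 'tool_rot': [[-0.945, 0.328, -0.001], [0.328, 0.945, -0.002], [-0.0, -0.002, -1.0]], 'contact_force': [0.461, -0.322, 0.554], 'wrist_torque': [0.004, -0.009, -0.016], 'width': 85.469}
```

View pics/st0.png

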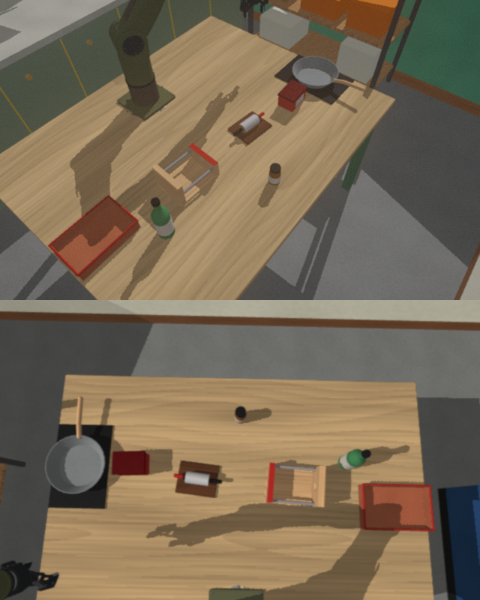

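The scene view shows the roll on its rest, the holder and the bystanders. In the full top image the roll is near (263,239) with its red tip to the left near (236,235). The red-topped cheek is near (361,243) and the tall cheek near (425,247). Next I measure from depth in both views.

Run:
```python
from look import *
for f in ('t0','s0'):
    im,d,P=load(f)
    if f=='t0':
        for n,(u,v) in dict(roll=(263,239),tip=(236,235),butt=(291,241),low=(361,243),tall=(425,247),pepper=(320,150),oil=(470,213),tub=(174,217)).items(): print(n,P[v,u].round(0),im[v,u])
    hsv=cv2.cvtColor(im,cv2.COLOR_RGB2HSV).astype(int); H,S,V=[hsv[...,i] for i in range(3)]
    X,Y,Z=[P[...,i] for i in range(3)]; ok=(d>0)
    red=((H<8)|(H>172))&(S>150)&ok
    def rep(n,m):
        p=P[m]; 
        if len(p)<5: print(n,len(p)); return
        c,sz,a=cv2.minAreaRect(p[:,:2].astype(np.float32))
        print(f,n,len(p),'mean',p.mean(0).round(1),'rect',np.round(c,1),np.round(sz,1),round(a,1),'z',np.percentile(Z[m],[5,50,95]).round(0))
    np.save
    R0=P
    reg=(X>250)&(X<800)
    n,l=cv2.connectedComponents(((Z>18)&ok&(Z<400)&reg).astype(np.uint8))
    for i in range(1,n):
        if (l==i).sum()>40: rep('blob',l==i)
    n,l=cv2.connectedComponents((red&reg&(Z>20)).astype(np.uint8))
    for i in range(1,n):
        if (l==i).sum()>4: rep('red',l==i)
```

```text
roll [507. 159.  54.] [188 185 182]
tip [518. 240.  40.] [169  40  34]
butt [504.  79.  40.] [26 26 26]
low [ 499. -121.   84.] [170  40  37]
tall [ 489. -293.  120.] [196 152 106]
pepper [765.   0.  93.] [28 28 28]
oil [ 581. -409.  149.] [ 68 126  79]
tub [562. 413.  74.] [80 17 17]
t0 blob 2440 mean [583.  663.3  41.1] rect [603.8 660.2] [332.4 229.8] 26.2 z [21. 41. 68.]
t0 blob 289 mean [ 7.621e+02 -2.000e-01  7.690e+01] rect [7.671e+02 4.000e-01] [44.6 44.7] 40.0 z [28. 92. 97.]
t0 blob 805 mean [ 586.8 -417.5  134.1] rect [ 590.7 -426.1] [63.  55.1] 25.6 z [ 37. 142. 220.]
t0 blob 1542 mean [562.2 416.7  72.5] rect [563.8 422.2] [ 90.4 125.5] 1.6 z [36. 76. 80.]
t0 blob 1824 mean [ 490.9 -226.    82.8] rect [ 493.1 -212. ] [205.7 149.8] 86.0 z [ 36.  81. 121.]
t0 blob 684 mean [510.6 160.8  47.2] rect [511.5 161.4] [189.5  45. ] 83.6 z [35. 49. 57.]
t0 blob 1592 mean [ 417.4 -622.1   44. ] rect [ 418.1 -608.3] [267.2 176.1] 89.9 z [22. 49. 56.]
t0 red 1469 mean [562.1 416.   73.3] rect [562.9 421.2] [ 88.9 124.3] 3.1 z [41. 76. 80.]
t0 red 392 mean [ 498.9 -121.3   82.5] rect 
[... 559 characters left out ...]
 497.8 -213.4] [209.8 155. ] 85.9 z [ 27.  70. 121.]
s0 blob 385 mean [779.5 -12.2  69.2] rect [775.1  -6. ] [47.3 46.8] 66.5 z [24. 72. 97.]
s0 blob 2309 mean [ 420.3 -613.2   41.3] rect [ 421.6 -610.9] [181.2 265.7] 0.1 z [21. 44. 56.]
s0 blob 1102 mean [ 611.8 -441.5  125.7] rect [ 602.  -437.7] [64.4 55. ] 54.2 z [ 33. 135. 219.]
s0 red 627 mean [572.5 398.2  64.6] rect [569.6 416.4] [ 91.  125.7] 4.2 z [27. 73. 80.]
s0 red 27 mean [526.3 232.6  37.8] rect [524.9 233.1] [13.3 37.6] 1.2 z [34. 38. 42.]
s0 red 279 mean [ 503.1 -123.8   82.2] rect [ 502.4 -123.5] [ 24.7 151.7] 85.6 z [78. 82. 86.]
s0 red 942 mean [ 427.8 -622.6   52.1] rect [ 421.4 -610.8] [265.  180.1] 89.9 z [47. 52. 57.]
```

```bash
python3 -m crank '[{"dp":[0,0,0],"twist":[0,0,0.15]},{"dp":[0,0,0],"twist":[0,0,0.15]},{"dp":[0,0,0],"twist":[0,0,0.15]},{"dp":[0,0,-5],"twist":[0,0,0.15]},{"dp":[0,0,-5],"twist":[0,0,0.15]},{"dp":[0,0,-5],"twist":[0,0,0.15]},{"dp":[0,0,-5],"twist":[0,0,0.15]},{"dp":[0,0,-5],"twist":[0,0,0.15]},{"dp":[0,0,-5],"twist":[0,0,0.15]}]' 0
python3 -m crank '[{"dp":[-35,40,0],"twist":[0,0,0]},{"dp":[-35,40,0],"twist":[0,0,0]},{"dp":[-35,40,0],"twist":[0,0,0]},{"dp":[-35,40,0],"twist":[0,0,0]},{"dp":[-35,40,0],"twist":[0,0,0]},{"dp":[-35,40,0],"twist":[0,0,0]},{"dp":[-35,40,0],"twist":[0,0,0]},{"dp":[-35,40,0],"twist":[0,0,0]},{"dp":[-45,30,0],"twist":[0,0,0]},{"dp":[-45,25,0],"twist":[0,0,0]}]'
python3 -m crank '[{"dp":[-40,0,0],"twist":[0,0,0]},{"dp":[-5,0,0],"twist":[0,0,0]},{"dp":[0,0,0],"twist":[0,0,0]},{"dp":[0,0,0],"twist":[0,0,0]}]'
python3 - <<'E'
from look import *
s=get_state(); print({k:np.round(s[k],3).tolist() for k in ('time','tool_pos','tool_rot','joint_pos','contact_force')})
snap('wrist','w1')
E
```

```text
time: 1.0
tool_pos: [205.1, 590.0, 261.0]
tool_rot: [[0.12, 0.993, -0.0], [0.993, -0.12, -0.001], [-0.001, -0.0, -1.0]]
contact_force: [-0.2, -0.5, -0.2]
width: 86.0
time: 2.0
tool_pos: [517.5, 202.0, 260.9]
tool_rot: [[0.113, 0.994, 0.0], [0.994, -0.113, 0.0], [0.0, 0.0, -1.0]]
contact_force: [1.1, -0.0, -0.5]
width: 85.5
time: 2.4
tool_pos: [511.0, 160.8, 261.1]
tool_rot: [[0.112, 0.994, -0.0], [0.994, -0.112, 0.001], [0.001, -0.0, -1.0]]
contact_force: [0.4, 0.4, 0.2]
width: 85.4
{'time': 2.4, 'tool_pos': [511.044, 160.759, 261.146], 'tool_rot': [[0.112, 0.994, -0.0], [0.994, -0.112, 0.001], [0.001, -0.0, -1.0]], 'joint_pos': [-0.484, 0.535, 0.15, 1.81, -0.108, 0.805, -0.391], 'contact_force': [0.435, 0.383, 0.223]}
```

View pics/w1.png

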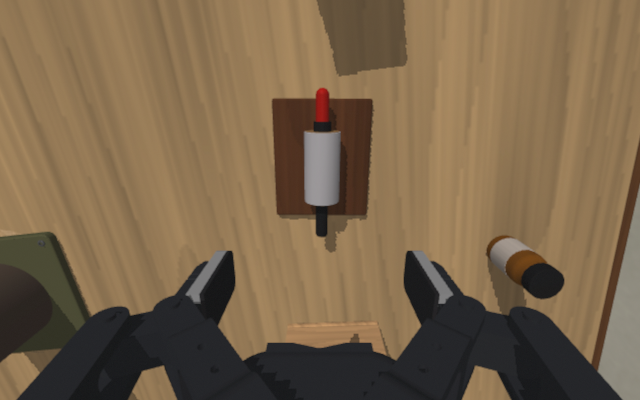

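The wrist view shows the roll upright in the picture: red tip at (322,92), black stub end at (321,235). It is well aligned with the tool. The tall cheek's edge is just visible at the bottom near (335,330).

Run:
```python
from look import *
im,d,P=load('w1')
print('cam',np.linalg.inv(np.load('pics/w1.npz')['V'])[:3].round(2).tolist())
hsv=cv2.cvtColor(im,cv2.COLOR_RGB2HSV).astype(int)
m=(P[...,2]>20)&(d>0)&(abs(P[...,0]-511)<60)&(abs(P[...,1]-161)<120)
m[240:]=0
p=P[m]; r=cv2.minAreaRect(p[:,:2].astype(np.float32)); print(r, np.percentile(p[:,2],[50,95,99]))
sil=m&(hsv[...,1]<30)&(hsv[...,2]>90)
q=P[sil]; print('roll',cv2.minAreaRect(q[:,:2].astype(np.float32)),np.percentile(q[:,2],[95,99]))
red=m&(hsv[...,1]>150)&((hsv[...,0]<8)|(hsv[...,0]>172)); q=P[red]; print('red',q.mean(0),q.max(0),q.min(0))
b=m&(hsv[...,2]<60)&(P[...,1]<110); q=P[b]; print('stub',q.mean(0),q.max(0),q.min(0))
```

```text
cam [[0.99, -0.11, -0.03, 521.15], [-0.11, -0.95, -0.3, 237.03], [-0.0, 0.3, -0.95, 402.62]]
((516.6444702148438, 160.26173400878906), (191.12049865722656, 45.53580093383789), 83.97587585449219) [48.64692681 54.82022898 55.5699237 ]
roll ((515.3001708984375, 160.88748168945312), (89.4422836303711, 43.366458892822266), 83.47456359863281) [54.9945343  55.85296851]
red [524.73151465 235.78122325  38.05212012] [533.69749835 255.41233893  41.38409518] [515.33758177 216.97977588  31.41811399]
stub [507.60041128  89.83524211  37.84832377] [517.35592781 109.96250585  41.23975485] [498.31439368  68.33004237  31.60835368]
```

```bash
python3 -m crank '[{"dp":[-45,3,0],"twist":[0,0,0]},{"dp":[-45,3,0],"twist":[0,0,0]},{"dp":[-45,3,0],"twist":[0,0,0]},{"dp":[-45,3,0],"twist":[0,0,0]},{"dp":[-45,3,0],"twist":[0,0,0]},{"dp":[-45,3,0],"twist":[0,0,0]},{"dp":[-30,2,0],"twist":[0,0,0]},{"dp":[-20,0,0],"twist":[0,0,0]},{"dp":[0,0,0],"twist":[0,0,0]},{"dp":[0,0,0],"twist":[0,0,0]}]'
python3 - <<'E'
from look import *
snap('wrist','w2')
im,d,P=load('w2')
X,Y,Z=[P[...,i] for i in range(3)]
hsv=cv2.cvtColor(im,cv2.COLOR_RGB2HSV).astype(int)
reg=(d>0)&(abs(X-493)<110)&(abs(Y+212)<150)
red=reg&(hsv[...,1]>150)&((hsv[...,0]<8)|(hsv[...,0]>172))&(Z>77)&(Z<90)
tall=reg&(Z>116)&(Z<125)&(Y<-250)
for n,m in (('red',red),('tall',tall)):
    p=P[m]; print(n,len(p),cv2.minAreaRect(p[:,:2].astype(np.float32)),np.median(p[:,2]))
bar=reg&(Z>56)&(Z<70)&(Y>-280)&(Y<-150)
for n,m in (('barN',bar&(X<493)),('barF',bar&(X>493))):
    p=P[m]; print(n,len(p),p.mean(0),cv2.minAreaRect(p[:,:2].astype(np.float32)))
E
```

```text
time: 3.45
tool_pos: [495.5, -159.4, 261.1]
tool_rot: [[0.112, 0.994, 0.0], [0.994, -0.112, 0.001], [0.001, 0.0, -1.0]]
contact_force: [0.4, 0.7, 0.6]
width: 85.2
red 2817 ((503.4527893066406, -122.85186767578125), (22.22812271118164, 149.67230224609375), 86.03372955322266) 81.8163582323719
tall 2281 ((491.31805419921875, -304.06744384765625), (24.223852157592773, 150.00450134277344), 85.8974609375) 118.61065955006546
barN 939 [ 432.40467992 -211.42503781   63.37996934] ((431.3194885253906, -214.99649047851562), (130.3181610107422, 12.280303955078125), 86.02375793457031)
barF 966 [ 562.89034518 -212.02018032   63.47128185] ((563.5299072265625, -214.9881134033203), (130.6943817138672, 12.250991821289062), 86.01990509033203)
```

View pics/w2.png

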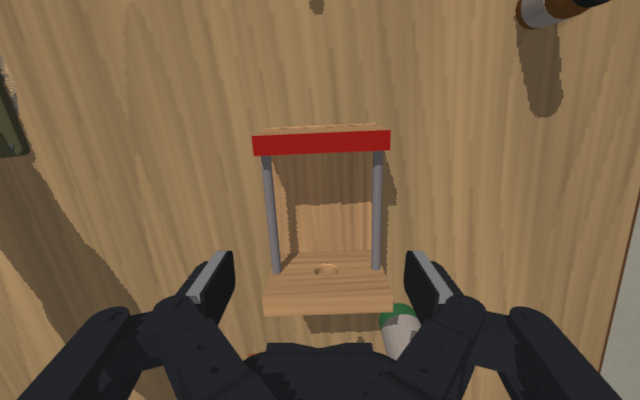

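The wrist view shows the holder cleanly. The red top spans (252–390,143), the tall cheek top is near (328,285) and both bars are visible. Fit: holder origin (497.4, -213.5), x axis at 86.1°, heights as stated. Spindle: centre (516.3, 160.6), axis at 83.4°. I'm going back to grasp.

```bash
python3 -m crank '[{"dp":[45,-2,0],"twist":[0,0,0]},{"dp":[45,-2,0],"twist":[0,0,0]},{"dp":[45,-2,0],"twist":[0,0,0]},{"dp":[45,-2,0],"twist":[0,0,0]},{"dp":[45,-2,0],"twist":[0,0,0]},{"dp":[45,-2,0],"twist":[0,0,0]},{"dp":[30,-2,30],"twist":[0,0,0]},{"dp":[20,-1,40],"twist":[0,0,0]},{"dp":[0,0,40],"twist":[0,0,0]},{"dp":[0,0,20],"twist":[0,0,0]}]'
python3 -m crank '[{"dp":[0,0,30],"twist":[0,0,0]},{"dp":[0,0,30],"twist":[0,0,0]},{"dp":[0,0,20],"twist":[0,0,0]},{"dp":[0,0,15],"twist":[0,0,0]},{"dp":[0,0,10],"twist":[0,0,0]},{"dp":[0,0,8],"twist":[0,0,0]},{"dp":[0,0,5],"twist":[0,0,0]},{"dp":[0,0,0],"twist":[0,0,0]},{"dp":[0,0,0],"twist":[0,0,0]}]'
```

```text
time: 4.5
tool_pos: [513.4, 162.1, 128.2]
tool_rot: [[0.107, 0.994, -0.005], [0.994, -0.107, 0.0], [-0.0, -0.005, -1.0]]
contact_force: [-0.7, -0.7, 0.4]
width: 85.5
time: 5.4
tool_pos: [516.7, 158.5, 13.8]
tool_rot: [[0.114, 0.993, 0.001], [0.993, -0.114, 0.0], [0.0, 0.001, -1.0]]
contact_force: [1.3, -0.2, -0.4]
width: 85.6
```

```bash
python3 -m crank '[{"dp":[0,0,0],"twist":[0,0,0]},{"dp":[0,0,0],"twist":[0,0,0]},{"dp":[0,0,0],"twist":[0,0,0]},{"dp":[0,0,0],"twist":[0,0,0]},{"dp":[0,0,0],"twist":[0,0,0]},{"dp":[0,0,0],"twist":[0,0,0]},{"dp":[0,0,0],"twist":[0,0,0]},{"dp":[0,0,0],"twist":[0,0,0]}]' 255 100
python3 -m crank '[{"dp":[0,0,-10],"twist":[0,0,0]},{"dp":[0,0,-25],"twist":[0,0,0]},{"dp":[0,0,-40],"twist":[0,0,0]},{"dp":[0,0,-45],"twist":[0,0,0]},{"dp":[0,0,-45],"twist":[0,0,0]},{"dp":[0,0,-45],"twist":[0,0,0]},{"dp":[0,0,-20],"twist":[0,0,0]},{"dp":[0,0,0],"twist":[0,0,0]},{"dp":[0,0,0],"twist":[0,0,0]}]'
python3 - <<'E'
from look import *
s=get_state(); R=s['tool_rot'];t=s['tool_pos']; print(np.round(t,1).tolist())
snap('wrist','w3')
im,d,P=load('w3'); Q=(P-t)@R   # tool frame
m=(d>0)&(abs(Q[...,0])<120)&(abs(Q[...,1])<35)&(Q[...,2]>-60)&(Q[...,2]<10)
hsv=cv2.cvtColor(im,cv2.COLOR_RGB2HSV).astype(int)
red=m&(hsv[...,1]>150)&((hsv[...,0]<8)|(hsv[...,0]>172)); q=Q[red]; print('red',len(q),q.mean(0),q.max(0),q.min(0))
sil=m&(hsv[...,1]<30)&(hsv[...,2]>90)&(Q[...,0]>12); q=Q[sil]; print('sil',len(q),q.mean(0),q.max(0),q.min(0))
E
```

```text
time: 6.2
tool_pos: [515.5, 158.6, 14.2]
tool_rot: [[0.114, 0.994, -0.001], [0.994, -0.114, 0.0], [0.0, -0.001, -1.0]]
contact_force: [-3.2, -0.1, 9.8]
width: 43.7
time: 7.1
tool_pos: [515.5, 158.3, 242.9]
tool_rot: [[0.114, 0.994, -0.001], [0.994, -0.114, -0.0], [-0.0, -0.001, -1.0]]
contact_force: [0.1, 0.4, -3.4]
width: 44.0
[515.5, 158.3, 242.9]
red 3930 [ 78.0700601    1.48202678 -23.80506829] [ 97.75004069   9.5814171  -11.3424397 ] [ 58.88994243  -6.9034352  -27.18586317]
sil 8364 [ 30.67815529   1.48325131 -36.67799262] [ 47.45437513  23.65446091 -15.00925897] [ 12.0106197  -20.59441119 -42.01795289]
```

View pics/w3.png

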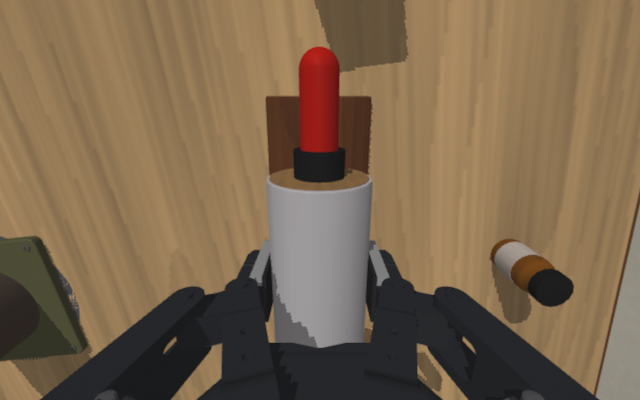

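The wrist view shows the roll square in the jaws, with the red tip along the tool x axis (tip at (319,50)). In the tool frame the nose is at x ≈ 98, z ≈ -19. The camera shows a y bias of about 1.4 mm, so I shift the holder's x to 496.2. Carrying it over and tilting it.

```bash
python3 -m crank '[{"dp":[-20,2,0],"twist":[0,0,-0.046]},{"dp":[-40,2,0],"twist":[0,0,0]},{"dp":[-45,1,0],"twist":[0,0,0]},{"dp":[-45,1,0],"twist":[0,0,0]},{"dp":[-45,1,0],"twist":[0,0,0]},{"dp":[-45,1,0],"twist":[0,0,0]},{"dp":[-45,0,0],"twist":[0,0,0]},{"dp":[-45,0,0],"twist":[0,0,0]},{"dp":[-40,0,0],"twist":[0,0,0]},{"dp":[-23,0,0],"twist":[0,0,0]}]'
python3 -m crank '[{"dp":[0,0,0],"twist":[0,-0.122,0]},{"dp":[0,0,0],"twist":[0,-0.122,0]},{"dp":[0,0,0],"twist":[0,-0.122,0]},{"dp":[0,0,0],"twist":[0,-0.122,0]},{"dp":[0,0,0],"twist":[0,0,0]},{"dp":[0,0,0],"twist":[0,0,0]}]'
cat > goal.py <<'E'
from look import *
from scipy.spatial.transform import Rotation as Ro
H=np.array([496.2,-213.5,0]); a=np.radians(86.1); hx=np.array([np.cos(a),np.sin(a),0]); hy=np.array([np.sin(a),-np.cos(a),0]); up=np.array([0,0,1.])
def R_(th): 
    x=np.cos(th)*hx-np.sin(th)*up; return np.c_[x,hy,np.cross(x,hy)]
def rep():
    s=get_state(); R=s['tool_rot'];t=s['tool_pos']
    f=lambda v:np.round([ (v-H)@hx,(v-H)@hy,v[2]],1)
    print('t',s['time'],'nose',f(t+R@[98,0,-19]),'org',f(t+R@[2,0,-19]),'butt',f(t+R@[-94,0,-19]),'tilt',np.degrees(np.arcsin(-R[2,0])).round(2),'F',s['contact_force'].round(1),'w',s['width'])
    return R,t
def to(nose,thdeg,N=98):
    """tool-frame shift and twist from the measured pose to nose at (hx,hy,z), tilt"""
    R,t=rep(); G=R_(np.radians(thdeg)); T=H+nose[0]*hx+nose[1]*hy+nose[2]*up-G@[N,0,-19]
    print('shift',(R.T@(T-t)).round(1),'twist',Ro.from_matrix(R.T@G).as_rotvec().round(3))
E
python3 -c "
from goal import *
to((70,0,120),28);to((70,0,58),28)
print(get_state()['joint_pos'])"
```

```text
time: 8.15
tool_pos: [494.2, -238.3, 241.1]
tool_rot: [[0.073, 0.997, -0.004], [0.997, -0.073, -0.001], [-0.001, -0.004, -1.0]]
contact_force: [-0.1, 0.6, -2.6]
width: 44.0
time: 8.75
tool_pos: [496.2, -232.1, 241.2]
tool_rot: [[0.055, 0.998, -0.034], [0.882, -0.064, -0.467], [-0.468, -0.005, -0.884]]
contact_force: [-0.8, -0.9, -0.8]
width: 43.6
t 8.75 nose [ 76.9   0.8 212.1] org [ -7.9   1.3 257.1] butt [-92.8   1.9 302. ] tilt 27.92 F [-0.8 -0.9 -0.8] w 43.64561479474884
shift [37.  -0.9 84.5] twist [-0.003 -0.001  0.006]
t 8.75 nose [ 76.9   0.8 212.1] org [ -7.9   1.3 257.1] butt [-92.8   1.9 302. ] tilt 27.92 F [-0.8 -0.9 -0.8] w 43.64561479474884
shift [ 66.1  -0.6 139.3] twist [-0.003 -0.001  0.006]
[-0.25823156  0.64613013  0.52819413  1.95366836  0.32346995  0.58541122
 -0.16125926]
```

```bash
python3 -m crank '[{"dp":[-3,-1,6],"twist":[-0.003,0,0.006]},{"dp":[12,0,23],"twist":[0,0,0]},{"dp":[14,0,28],"twist":[0,0,0]},{"dp":[14,0,27.5],"twist":[0,0,0]},{"dp":[10,0,18],"twist":[0,0,0]},{"dp":[8,0,15],"twist":[0,0,0]},{"dp":[0,0,0],"twist":[0,0,0]},{"dp":[0,0,0],"twist":[0,0,0]}]'
python3 - <<'E'
from goal import *
to((70,0,58),28); snap('wrist','w4')
im,d,P=load('w4'); s=get_state();Q=(P-s['tool_pos'])@s['tool_rot']
hsv=cv2.cvtColor(im,cv2.COLOR_RGB2HSV).astype(int)
red=(d>0)&(hsv[...,1]>150)&((hsv[...,0]<8)|(hsv[...,0]>172))
tip=red&(abs(Q[...,1])<14)&(Q[...,0]<105)&(Q[...,2]<0)&(Q[...,2]>-32)
q=Q[tip];print('tip in tool',q.max(0),q.min(0),q.mean(0))
top=red&(abs(P[...,2]-83)<6); p=P[top]-H; h=np.c_[p@hx,p@hy,p[:,2]]; print('red top in holder',np.percentile(h,[1,50,99],axis=0).round(1))
E
```

```text
time: 9.55
tool_pos: [495.1, -242.7, 114.0]
tool_rot: [[0.069, 0.997, -0.03], [0.881, -0.075, -0.468], [-0.469, 0.006, -0.883]]
contact_force: [-0.2, -0.2, -2.5]
width: 43.6
t 9.55 nose [66.2  1.8 84.8] org [-18.5   0.9 129.9] butt [-103.3    0.   174.9] tilt 27.96 F [-0.2 -0.2 -2.5] w 43.58332960519687
shift [15.9 -1.1 21.9] twist [ 0.001 -0.001 -0.009]
tip in tool [ 98.08483861   8.86443503 -10.40744811] [ 59.57523751  -7.42941085 -27.21711445] [ 78.81265282   0.89159108 -23.21162027]
red top in holder [[ 62.8 -73.   80.3]
 [ 80.5 -11.9  81.9]
 [ 81.6  70.5  88.9]]
```

View pics/w4.png

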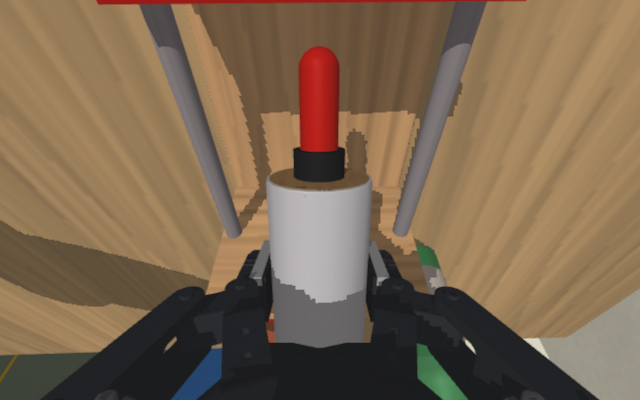

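The view shows the tip (319,50) centred between the two bars, below and inside the red top. Lowering to cup height.

```bash
python3 -m crank '[{"dp":[5,-1,8],"twist":[0,0,-0.009]},{"dp":[5,0,7],"twist":[0,0,0]},{"dp":[4,0,5],"twist":[0,0,0]},{"dp":[2,0,2],"twist":[0,0,0]},{"dp":[0,0,0],"twist":[0,0,0]},{"dp":[0,0,0],"twist":[0,0,0]}]'
python3 -c "
from goal import *
to((70,0,58),28);to((92,0,57),28)"
```

```text
time: 10.2
tool_pos: [495.3, -236.8, 86.8]
tool_rot: [[0.057, 0.998, -0.029], [0.881, -0.064, -0.468], [-0.469, 0.001, -0.883]]
contact_force: [-0.1, 0.3, -2.5]
width: 43.4
t 10.2 nose [72.1  0.3 57.6] org [-12.6   0.6 102.7] butt [-97.4   0.9 147.7] tilt 27.97 F [-0.1  0.3 -2.5] w 43.38259784162755
shift [-2.1 -0.7  0.6] twist [ 0.003 -0.     0.003]
t 10.2 nose [72.1  0.3 57.6] org [-12.6   0.6 102.7] butt [-97.4   0.9 147.7] tilt 27.97 F [-0.1  0.3 -2.5] w 43.38259784162755
shift [17.8 -0.6 -8.8] twist [ 0.003 -0.     0.003]
```

```bash
python3 -m crank '[{"dp":[4.4,-0.3,-2.3],"twist":[0,0,0]},{"dp":[4.4,-0.3,-2.3],"twist":[0,0,0]},{"dp":[4.4,0,-2.3],"twist":[0,0,0]},{"dp":[4.4,0,-2.3],"twist":[0,0,0]},{"dp":[0,0,0],"twist":[0,0,0]},{"dp":[0,0,0],"twist":[0,0,0]}]'
python3 -c "
from goal import *
rep()"
python3 -m crank '[{"dp":[4,0,0],"twist":[0,0,0]},{"dp":[4,0,0],"twist":[0,0,0]},{"dp":[0,0,0],"twist":[0,0,0]}]'
python3 -c "
from goal import *
rep()"
```

```text
time: 10.8
tool_pos: [496.0, -216.8, 86.7]
tool_rot: [[0.057, 0.998, -0.029], [0.881, -0.064, -0.468], [-0.469, 0.001, -0.883]]
contact_force: [-0.3, 0.3, -1.8]
width: 43.7
t 10.8 nose [92.2 -0.4 57.5] org [ 7.400e+00 -1.000e-01  1.025e+02] butt [-77.4   0.3 147.5] tilt 27.96 F [-0.3  0.3 -1.8] w 43.733905270529796
time: 11.1
tool_pos: [496.3, -210.5, 83.1]
tool_rot: [[0.058, 0.998, -0.029], [0.881, -0.065, -0.469], [-0.47, 0.001, -0.883]]
contact_force: [0.5, -3.5, -0.3]
width: 43.8
t 11.1 nose [98.5 -0.4 53.8] org [13.7 -0.2 98.9] butt [-7.10e+01  1.00e-01  1.44e+02] tilt 28.03 F [ 0.5 -3.5 -0.3] w 43.79596211838686
```

```bash
python3 -m crank '[{"dp":[4,0,0],"twist":[0,0,0]},{"dp":[4,0,0],"twist":[0,0,0]},{"dp":[4,0,0],"twist":[0,0,0]},{"dp":[4,0,0],"twist":[0,0,0]},{"dp":[2,0,0],"twist":[0,0,0]},{"dp":[0,0,0],"twist":[0,0,0]}]'
python3 -c "
from goal import *
rep();to((94,0,56),20,75);to((94,0,56),10,75)"
```

```text
time: 11.7
tool_pos: [496.9, -196.4, 75.6]
tool_rot: [[0.06, 0.998, -0.03], [0.88, -0.067, -0.471], [-0.472, 0.002, -0.882]]
contact_force: [0.0, -7.8, 1.9]
width: 43.4
t 11.7 nose [112.5  -0.5  46.1] org [27.8 -0.5 91.4] butt [-56.8  -0.4 136.7] tilt 28.16 F [ 0.  -7.8  1.9] w 43.40393984113001
t 11.7 nose [112.5  -0.5  46.1] org [27.8 -0.5 91.4] butt [-56.8  -0.4 136.7] tilt 28.16 F [ 0.  -7.8  1.9] w 43.40393984113001
shift [ 5.5  0.4 10.4] twist [0.002 0.142 0.   ]
t 11.7 nose [112.5  -0.5  46.1] org [27.8 -0.5 91.4] butt [-56.8  -0.4 136.7] tilt 28.16 F [ 0.  -7.8  1.9] w 43.40393984113001
shift [11.7  0.4 22.4] twist [0.002 0.317 0.001]
```

```bash
python3 -m crank '[{"dp":[3.7,0.2,5.5],"twist":[0,0.079,0]},{"dp":[1.7,0,5.8],"twist":[0,0.079,0]},{"dp":[1.7,0,5.8],"twist":[0,0.079,0]},{"dp":[1.7,0,5.8],"twist":[0,0.079,0]},{"dp":[0,0,0],"twist":[0,0,0]},{"dp":[0,0,0],"twist":[0,0,0]}]'
python3 -c "
from goal import *
to((94,0,56),4,75);to((94,0,57),0,75);"
```

```text
time: 12.3
tool_pos: [496.6, -199.0, 50.5]
tool_rot: [[0.07, 0.998, -0.01], [0.982, -0.071, -0.174], [-0.175, 0.002, -0.985]]
contact_force: [-1.0, -8.1, 1.1]
width: 43.8
t 12.3 nose [114.4  -0.3  52.1] org [19.8 -0.6 68.9] butt [-74.7  -0.8  85.7] tilt 10.06 F [-1.  -8.1  1.1] w 43.75599337789939
shift [4.7 0.5 7.6] twist [ 0.002  0.106 -0.003]
t 12.3 nose [114.4  -0.3  52.1] org [19.8 -0.6 68.9] butt [-74.7  -0.8  85.7] tilt 10.06 F [-1.  -8.1  1.1] w 43.75599337789939
shift [ 6.6  0.5 11.6] twist [ 0.002  0.176 -0.003]
```

```bash
python3 -m crank '[{"dp":[3,0.3,0],"twist":[0,0,0]},{"dp":[1.5,0.2,4],"twist":[0,0.06,-0.002]},{"dp":[1.2,0,4],"twist":[0,0.06,0]},{"dp":[1,0,3.6],"twist":[0,0.056,0]},{"dp":[0,0,0],"twist":[0,0,0]},{"dp":[0,0,0],"twist":[0,0,0]}]'
python3 -c "
from goal import *
to((88,0,57.5),0,90);"
```

```text
time: 12.9
tool_pos: [497.2, -194.2, 37.2]
tool_rot: [[0.068, 0.998, 0.0], [0.998, -0.068, -0.001], [-0.001, 0.0, -1.0]]
contact_force: [-1.4, -9.4, -1.7]
width: 43.9
t 12.9 nose [117.4  -0.3  56.1] org [21.4 -0.3 56.2] butt [-74.6  -0.3  56.3] tilt 0.06 F [-1.4 -9.4 -1.7] w 43.863587438269704
shift [-21.4   0.3  -1.3] twist [0.    0.001 0.   ]
```

```bash
python3 -m crank '[{"dp":[-2,0.1,-1],"twist":[0,0,0]},{"dp":[-3,0.1,-0.3],"twist":[0,0,0]},{"dp":[-3,0,0],"twist":[0,0,0]},{"dp":[-3,0,0],"twist":[0,0,0]},{"dp":[0,0,0],"twist":[0,0,0]}]'
python3 -m crank '[{"dp":[-2,0,0],"twist":[0,0,0]},{"dp":[-2,0,0],"twist":[0,0,0]},{"dp":[-1.5,0,0],"twist":[0,0,0]},{"dp":[0,0,0],"twist":[0,0,0]},{"dp":[0,0,0],"twist":[0,0,0]}]'
python3 -c "
from goal import *
rep();snap('wrist','w5')"
```

```text
time: 13.4
tool_pos: [496.8, -203.5, 38.2]
tool_rot: [[0.065, 0.998, -0.0], [0.998, -0.065, -0.0], [-0.0, -0.0, -1.0]]
contact_force: [-1.8, -6.5, -3.9]
width: 43.6
time: 13.9
tool_pos: [496.7, -207.7, 38.1]
tool_rot: [[0.064, 0.998, -0.0], [0.998, -0.064, 0.001], [0.001, -0.0, -1.0]]
contact_force: [-0.7, -5.5, -4.7]
width: 43.8
t 13.9 nose [103.8  -0.3  57.2] org [ 7.8  0.1 57.1] butt [-88.2   0.5  57. ] tilt -0.06 F [-0.7 -5.5 -4.7] w 43.792629802047216
```

View pics/w5.png

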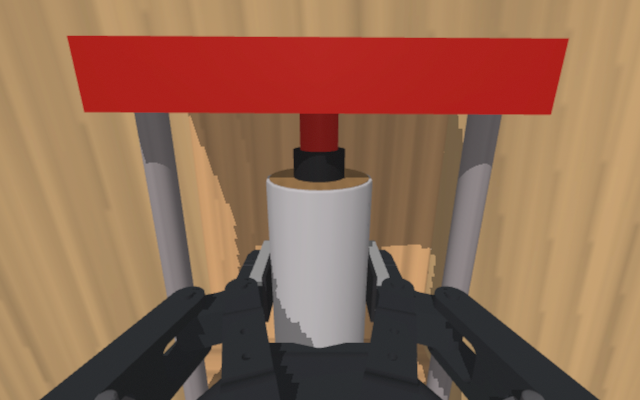

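The red tip goes under the red top at (319,113) into the low cheek, and the roll is level and centred between the bars. The spring force has dropped to about 5.5 N with the butt inside the tall cheek's cup. Moving back until it bottoms.

```bash
python3 -m crank '[{"dp":[-1,-0.3,0],"twist":[0,0,0]},{"dp":[-1,0,0],"twist":[0,0,0]},{"dp":[-1,0,0],"twist":[0,0,0]},{"dp":[0,0,0],"twist":[0,0,0]}]'
python3 -m crank '[{"dp":[-0.7,0,0],"twist":[0,0,0]},{"dp":[0,0,0],"twist":[0,0,0]},{"dp":[0,0,0],"twist":[0,0,0]}]'
python3 -c "
from goal import *
rep()"
```

```text
time: 14.35
tool_pos: [496.5, -210.4, 38.2]
tool_rot: [[0.064, 0.998, 0.0], [0.998, -0.064, 0.001], [0.001, 0.0, -1.0]]
contact_force: [-1.1, -4.6, -3.6]
width: 43.3
time: 14.65
tool_pos: [496.6, -210.2, 38.2]
tool_rot: [[0.063, 0.998, 0.0], [0.998, -0.063, 0.002], [0.002, 0.0, -1.0]]
contact_force: [0.0, -3.9, -4.1]
width: 43.7
t 14.65 nose [101.2  -0.3  57.5] org [ 5.2  0.2 57.3] butt [-90.8   0.6  57. ] tilt -0.14 F [ 0.  -3.9 -4.1] w 43.65125895155255
```

```bash
python3 -m crank '[{"dp":[-0.5,0,1],"twist":[0,0,0]},{"dp":[0,0,1],"twist":[0,0,0]},{"dp":[0,0,1],"twist":[0,0,0]},{"dp":[0,0,0],"twist":[0,0,0]}]'
python3 -c "
from goal import *
rep()"
```

```text
time: 15.05
tool_pos: [496.8, -210.3, 35.5]
tool_rot: [[0.062, 0.998, 0.001], [0.998, -0.062, 0.003], [0.003, 0.001, -1.0]]
contact_force: [-1.1, -4.6, -1.4]
width: 43.9
t 15.05 nose [101.2  -0.2  54.8] org [ 5.2  0.4 54.6] butt [-90.8   0.9  54.3] tilt -0.17 F [-1.1 -4.6 -1.4] w 43.943128989940874
```

```bash
python3 -m crank '[{"dp":[0,0,0],"twist":[0,0,0]},{"dp":[0,0,0],"twist":[0,0,0]},{"dp":[0,0,0],"twist":[0,0,0]},{"dp":[0,0,0],"twist":[0,0,0]},{"dp":[0,0,0],"twist":[0,0,0]}]' 75
python3 -c "
from goal import *
rep()"
```

```text
time: 15.55
tool_pos: [497.2, -209.1, 35.5]
tool_rot: [[0.061, 0.998, 0.001], [0.998, -0.061, 0.004], [0.005, 0.001, -1.0]]
contact_force: [0.3, -0.7, -0.2]
width: 60.2
t 15.55 nose [102.4   0.   55. ] org [ 6.4  0.7 54.5] butt [-89.6   1.3  54.1] tilt -0.26 F [ 0.3 -0.7 -0.2] w 60.17844520669079
```

Released with no residual force. Rising straight up, then checking.

```bash
python3 -m crank '[{"dp":[0,0,-5],"twist":[0,0,0]},{"dp":[0,0,-10],"twist":[0,0,0]},{"dp":[0,0,-20],"twist":[0,0,0]},{"dp":[0,0,-30],"twist":[0,0,0]},{"dp":[0,0,-40],"twist":[0,0,0]},{"dp":[0,0,-45],"twist":[0,0,0]},{"dp":[0,0,-45],"twist":[0,0,0]},{"dp":[20,0,-30],"twist":[0,0,0]},{"dp":[30,0,0],"twist":[0,0,0]},{"dp":[0,0,0],"twist":[0,0,0]}]'
python3 - <<'E'
from goal import *
rep(); snap('wrist','w6'); snap('scene','s6'); snap('top','t6')
im,d,P=load('w6'); h=(P-H); h=np.stack([h@hx,h@hy,P[...,2]],-1)
m=(d>0)&(abs(h[...,1])<35)&(abs(h[...,0])<79)&(h[...,2]>42)&(h[...,2]<85)
hsv=cv2.cvtColor(im,cv2.COLOR_RGB2HSV).astype(int); sil=m&(hsv[...,1]<30)&(hsv[...,2]>70)
p=h[sil]; print('roll',p.min(0),p.max(0),cv2.minAreaRect(p[:,:2].astype(np.float32)))
for a,b in ((-40,-10),(10,40)): print('top z',np.percentile(p[(p[:,0]>a)&(p[:,0]<b),2],98))
st=m&(hsv[...,2]<60)&(h[...,0]<-48); print('stub',h[st].min(0),h[st].max(0))
rd=m&(hsv[...,1]>150)&((hsv[...,0]<8)|(hsv[...,0]>172)); print('red',h[rd].min(0),h[rd].max(0))
for n in('t','s'):
    a,b=[load(n+k)[2] for k in '06']
    for nm,c in dict(pepper=(767,0),oil=(591,-427),tub=(564,421)).items():
        r=[]
        for Q in(a,b):
            k=(abs(Q[...,0]-c[0])<85)&(abs(Q[...,1]-c[1])<85)&(Q[...,2]>30)&(Q[...,2]<225); r.append(Q[k].mean(0).round(1).tolist())
        print(n,nm,r)
a=cv2.imread('pics/w6.png');b=cv2.imread('pics/s6.png')[150:330,150:470]
cv2.imwrite('pics/f6.png',cv2.resize(np.vstack([a,cv2.resize(b,(640,360))]),None,fx=.75,fy=.75))
E
```

```text
time: 16.55
tool_pos: [500.9, -155.8, 263.0]
tool_rot: [[0.055, 0.998, 0.005], [0.998, -0.055, 0.006], [0.007, 0.005, -1.0]]
contact_force: [-0.4, -0.4, -0.5]
width: 60.5
t 16.55 nose [155.8  -0.5 282.7] org [ 59.8   0.7 282. ] butt [-36.2   1.9 281.4] tilt -0.37 F [-0.4 -0.4 -0.5] w 60.46256060146958
roll [-40.94987387 -20.18975915  54.02811475] [49.09471703 23.70313754 78.38497657] ((4.055301666259766, 1.688253402709961), (43.64019012451172, 90.0809326171875), 89.68486022949219)
top z 76.57205404414535
top z 76.83274690067775
stub [-78.92654708  -4.63263085  52.66646488] [-48.92733221   9.98993815  61.97000754]
red [60.66341582 -6.64942108 46.38787215] [75.98581827  9.29787368 62.85152756]
t pepper [[762.9, -0.1, 80.5], [762.9, -0.2, 80.6]]
t oil [[586.8, -418.0, 137.2], [586.9, -417.9, 137.3]]
t tub [[562.8, 417.6, 74.3], [562.7, 417.8, 74.3]]
s pepper [[779.3, -11.5, 74.1], [779.5, -11.5, 73.6]]
s oil [[606.9, -443.7, 126.1], [607.8, -443.2, 126.9]]
s tub [[575.1, 406.8, 67.5], [575.2, 407.1, 67.8]]
```

View pics/f6.png

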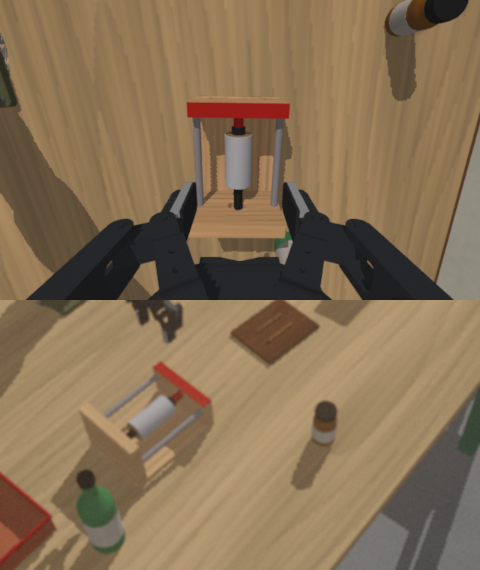

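The wrist view shows the roll level between the cheeks: red tip under the red top at (238,120), black stub into the tall cheek at (238,205). The scene view shows the same, with the bystanders upright. The roll's centre is at holder x = 4.05 (seated value 4.0), and its axis is level at 53.7 mm.

```bash
python3 -c "
from station import *
print(sign_off())"
```

```text
the job is handed in; nothing more can be done
None
```

The foil roll is in its holder, held by the spring between both cups, and the job was handed in with the arm raised clear (about 17 s on the robot's clock). I lifted the roll off its rest and tilted it 28° with the red tip down. The tip went into the low cup and I pushed in about 20 mm against the spring. I then swung the black end down past the tall cheek, eased the stub into its cup, lowered the roll about 3 mm and let go.

**Last checks:**
- **Seating:** the roll's centre is at holder x = 4.05 mm; a properly seated roll should be at 4.0, which matches about 6 mm of plunger travel. The plunger itself was not read directly.
- **Level:** the axis is level, about 53.7 mm above the counter. That is some 6 mm below the cup centres because the 16 mm ends rest on the floor of the 30 mm cups.
- **Bystanders:** the oil bottle, tub and pepper jar measure within about 1 mm of where they began in both views.
- **Forces:** the highest reading was about 10 N.

**Disagreements:**
- The top, scene and wrist cameras differed by up to about 8 mm on the roll's position. I used the wrist camera, with a correction of about 1.4 mm.
- When I eased the stub back, the side force stayed at about 4–5 N instead of falling to zero. I may have let go up to about 1 mm short of the cup bottom, with the spring closing the rest. The position measured after release agrees with full seating.

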